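# Unlock the temperature probe and hold it slanting over the cooling tray

## Robot

A 6-joint arm with a two-finger parallel gripper is mounted at the origin on the work surface. World frame = base frame: x ahead of the robot, y to its left, z up, the work surface at z = 0. Lengths are in m, angles in rad, forces in N, time in s.
With the tool pointing down it reaches from about 0.325 to 0.925 m from the base axis. Payload 3.1 kg.
Tool frame: the origin (TCP) lies between the finger pads; the fingertips stand 14 mm ahead of it and the grasp point (between the pads) lies 5 mm behind it; z points along the fingers, y is the line along which they close (so a half turn about z gives the same grasp; the last joint's range is limited). The gripper opens to 85 mm and grips with 20 to 120 N. Pads are 22 mm wide; open, the fingers measure 114 mm over their backs; the gripper's body (76 mm by 85 mm) begins 54 mm behind the grasp point. The pads swing forward as they close: fully open they stand 13 mm farther back than shut.
Start: joints at [-1.243, 0.217, 1.613, -0, 1.311, -0.112], TCP at [0.266, -0.566, 0.213] pointing down, gripper open.
Joint ranges: [-2.75, 2.75], [-0.78, 2.1], [0.31, 2.55], [-1.13, 4.27], [0.13, 2.63], [-2.58, 2.58]. Speed limits (rad/s): [2.79, 2.79, 3.14, 3.14, 3.14, 3.14].

## Interface

Orientations are given as a unit quaternion [w, x, y, z].
In Python, from plant import observe, camera, camera_info, sign_off gives the robot as it stands.
- The arm moves only by the tool step_arm, never from a script. Its argument "deltas" is a list that holds one entry, the list of rows, each a list of 6 numbers: the shift along the tool's x, y, z each as a share of 0.1 m, from -1 to 1, then the turn, a rotation vector about the tool's x, y, z each as a share of 6 degrees, from -1 to 1. A call has 1 to 20 rows; each row shifts and turns the commanded pose from where the row before left it, along the tool's axes as they then stand; what a row does not reach is not made up. A row lasts 1/10 s, in which the tool goes at most 50 mm and 8.59 degrees, less where a joint would pass 70% of its speed; a pose out of reach is approached as far as the arm can. A call with a number of a shift or a turn outside -1 to 1 is refused whole. A call with a gripper value outside its range is refused whole. "grip" is the opening, from 0 (shut) to 1 (fully open), set as the call begins (left out, the last holds). The fingers move at their own pace and stop on an object; "force" is the grip in N (left out, the last holds). Time passes only in rows, so rows that do not move let the fingers close. It gives the time, the measured TCP pose, the force, the opening and the grip force at its end, in the units of the state.
- observe(): the state, without advancing time (a new reading comes with each control period).
- camera(name): name is "side" or "top" or "wrist"; returns (picture, depth): 400x640x3 uint8, red, green, blue; 400x640 float32, m along the optical axis (not along the pixel's ray), 0 where there is no reading.
- camera_info(name): a dict with "fx", "fy", "cx", "cy" (pixels), "R" (3x3) and "t" (3): a world point X has camera coordinates R X + t; the wrist camera has in their place "tool_from_camera" (4x4, takes a point from camera to tool coordinates, whose origin is the TCP and whose axes are the flange's). Camera axes: x right, y down, z forward; pixel columns grow to the right and rows downward; lengths in m; the calibration is good to about 2 mm. The wrist camera is an equidistant fisheye: a pixel r from the principal point sees the ray r / f radians off the axis. A picture is of the moment at which its call begins: read the wrist's pose just before it. camera_info takes no time and is no camera call.
- sign_off(): hands the job in; it is judged then, once.
The state is a dict: "time_s": time; "qpos": joint angles; "qvel": joint speeds; "joint_torque": joint torques, N m; "eef_pos": TCP position; "tool_rot": TCP orientation; "contact_force": force on the tool from outside, world axes, zero at the start; "torque": the same for the moment, N m; "finger_gap": opening from 0.0 (shut) to 1.0 (fully open); "grip_force": force on a finger pad.
Only numpy, scipy, OpenCV 4.12 (cv2) and the standard library are available. Lean on these libraries where they do the work, as an engineer would, in place of code of your own. Each camera call takes 0.05 s, during which the arm holds its last target. There are 200 camera calls.

## Task

Turn the orange lock knob on the heating cell clockwise until it clicks past its detent and its keeper arm is off the probe, then draw the hot probe by its blue head up out of the cell and carry it over to the steel cooling tray. Lean it over to about 45 degrees, head higher than tip, with the tip over the tray and at least 10 cm above the table, and finish while still holding it there in the gripper, still and touching nothing else. Do not shift or knock over the other things on the table.

Things in the scene. Friction and masses are not known exactly. Their poses are not given: they have to be found in the camera images.
- cell: Heating cell, fixed: black base plate 200 x 200 x 12 mm with a cup in a clear jacket 160 mm across; round white lid 148 mm across, its flat top 115 mm above the table. Origin: centre of the plate's underside, z up. Well of the probe in the lid at (0, -40) mm, knob axis at (0, 42) mm, and its plunger's housing 18 x 16 mm, 24 mm tall, at (46, 42). Stands left or right, yaw within 35 degrees
- probe: Loose upright probe, 140 g or so. Origin on its axis at the flange's underside, 115 mm above the table; z from tip to head. Below: steel sheath 8 mm thick, 90 mm long, in a well 11 mm square. Above: flange 40 mm across, 5 thick, resting on the lid; neck 13 mm thick; from 22 to 77 mm a blue head with white band, 26 x 26 mm (sides along x and y). Unlocked, it lifts straight out over 90 mm
- probe_tip (a point): Lower end of the probe's sheath, on its axis, 90 mm below the probe's origin
- probe_head (a point): Centre of the probe's blue head, where to grip it, 49.5 mm above the probe's origin; axes as the probe's
- lock (a joint): Angle of the lock knob, rad, growing clockwise seen from above; 0 to 0.15 at the start (locked), stop at 1.3. Between 0.2 and 1.1 a brass spring plunger resists, with up to about 0.15 N m, its crest at 0.65: let go before that the knob springs back, beyond it snaps on to about 1.1 and stays there. The keeper arm blocks the probe's flange up to about 0.4 and is well clear of it from 0.9 on
- lock_grip (a point): Where to grip the lock knob: on its axis, 165.5 mm above the table, 82 mm from the probe's axis. The grip is an upright orange bar 14 mm thick (this point's x), 34 mm long (its y), 38 mm tall, from 21.5 mm below to 16.5 mm above this point. The point turns with the knob, z up. It stands on a black disc 35 mm across
- keeper_end (a point): Free end of the lock knob's flat dark steel keeper arm, 12 mm wide and 5 mm thick, 72 mm from the knob's axis along point lock_grip's -y, 7.5 to 12.5 mm above the lid. At the start it lies over the probe's flange, just short of its neck
- tray: Shallow open steel cooling tray, fixed, 220 mm (its x) by 170 mm (its y), 20 mm high, walls 3 mm; origin at the centre of its underside, z up. It stands on the other side of the table from the cell, yaw within 18 degrees
- sleeve: Bystander: brass sleeve standing in a corner of the tray, 26 mm across, 40 mm tall; origin at the centre of its underside
- meter: Bystander: red multimeter lying face up, 150 (x) x 78 (y) x 45 mm; origin at the centre of its underside
- module_red: Bystander: clear blue and white plug-in module with red sockets, 50 (x) x 26 (y) x 42 mm, on the black board (12 mm thick) at the back; origin at the centre of its underside
- module_blue: Bystander: the same module with blue sockets, on the black board
- module_black: Bystander: the same module with black sockets, on the table in front of the robot
- jar: Bystander: small jar with blue cap, 48 mm across, 55 mm tall; origin at the centre of its underside
- driver: Bystander: screwdriver with a yellow handle lying on the table along its x; origin under it
Not all that is in view belongs to the job. Leave any green or turquoise look-alike of the probe alone.

How it is judged:
On the way, in this order (a step that is already met when the one before it is completed fails the run):
1. the lock knob is turned past its detent (value of joint lock above 0.9 rad), for 0.2 s.
2. the probe is drawn out of the well, in the gripper (z of probe_tip in the frame of cell above 0.125 m and contact force between the fingers and probe above 2 N), for 0.2 s.
At the end, for the whole second after the job is handed in: The gripper holds the probe, at rest and touching neither cell nor tray: leaning 31 to 60 degrees from upright with its head up, its tip within the tray's outline seen from above and more than 100 mm above the table; the lock knob is still past its detent (above 0.9 rad) (value of joint lock above 0.9 rad and height (world z) of probe_tip above 0.1 m and angle between probe's own z axis and vertical between 0.55 and 1.05 rad and x of probe_tip in the frame of tray between -0.11 and 0.11 m and y of probe_tip in the frame of tray between -0.085 and 0.085 m and contact force between the fingers and probe above 2 N and contact force between probe and cell below 0.1 N and contact force between probe and tray below 0.1 N and linear speed of probe below 0.03 m/s and angular speed of probe below 0.2 rad/s); the arm keeps its last pose, push and grip.
It fails at once if one of the bystanders is shifted by more than 30 mm (distance of any of sleeve, meter, module_red, module_blue, module_black, jar, driver from where it was at the start of the episode above 0.03 m).
It fails at once if the sleeve, the jar or a module is knocked over (angle between any of sleeve, module_red, module_blue, module_black, jar's own z axis and vertical above 0.5 rad).
It also fails if it takes over 48 s, if anything falls off the work surface, if the arm or the gripper's body presses on something with over 40 N, if the wrist force passes 120 N, or if a joint passes its speed limit or range.

## Working session

There is one attempt and no reset: what is moved stays moved. The work goes in short steps, Python scripts to look and compute and a tool call to move; the robot and the scene stay as the last step left them, time stands still between calls to the robot, and variables do not carry over. Pictures are saved under pics/ and viewed, at most 10 in all, crops included, and the job is handed in when it is done.

Besides the shell and the picture viewer there is one more tool, called after ">>>" as name(argument=value, ...), one argument or row to a line, values as JSON. step_arm: Moves the arm, as the interface text tells. Shift numbers are shares of 0.1 m and turn numbers shares of 6 degrees, none past 1 either way. Its arguments: {"type":"object","properties":{"deltas":{"type":"array","items":{"type":"array","items":{"type":"array","items":{"type":"number","minimum":-1,"maximum":1}}}},"grip":{"type":"number"},"force":{"type":"number"}},"required":["deltas"]}

```bash
mkdir -p pics; cat > h.py <<'E'
import numpy as np, cv2
from plant import observe, camera, camera_info, sign_off
from scipy.spatial.transform import Rotation as Ro
def snap(n,f):
    p,d=camera(n); cv2.imwrite(f'pics/{f}.png',p[:,:,::-1]); np.save(f'pics/{f}.npy',d); return p,d
def world(n,d,u,v):
    c=camera_info(n); z=d[v,u]; X=np.array([(u-c['cx'])/c['fx']*z,(v-c['cy'])/c['fy']*z,z]); return np.array(c['R']).T@(X-np.array(c['t']))
def onplane(n,u,v,h):
    c=camera_info(n);R=np.array(c['R']).T;o=-R@np.array(c['t']);r=R@np.array([(u-c['cx'])/c['fx'],(v-c['cy'])/c['fy'],1]);return o+r*(h-o[2])/r[2]
E
python3 - <<'E'
from h import *
snap('top','top1');snap('side','side1')
for n in('top','side'):print(camera_info(n))
s=observe();print(s['eef_pos'],s['tool_rot'],s['time_s'],s['finger_gap'])
E
```

```text
{'fx': 494.169596024259, 'fy': 494.169596024259, 'cx': 321.6501121970912, 'cy': 205.8543313226475, 'R': array([[ 2.00368973e-02, -9.99799239e-01, -6.92599791e-05],
       [-9.95999885e-01, -1.99547212e-02, -8.70978705e-02],
       [ 8.70790026e-02,  1.81415402e-03, -9.96199757e-01]]), 't': array([-0.02574497,  0.56534423,  1.36306037])}
{'fx': 370.1096925340851, 'fy': 370.1096925340851, 'cx': 324.56969431170376, 'cy': 199.51923834039619, 'R': array([[-0.71752051, -0.69622803,  0.02075718],
       [-0.47781652,  0.47030885, -0.74195752],
       [ 0.50680933, -0.54228786, -0.6701255 ]]), 't': array([0.39502026, 0.33355864, 0.96106787])}
[ 0.2658686  -0.56476135  0.21205784] [-1.10787087e-03  9.75917607e-01  2.18136609e-01 -1.32292013e-04] 0.1 1.000487734115259
```

View pics/top1.png

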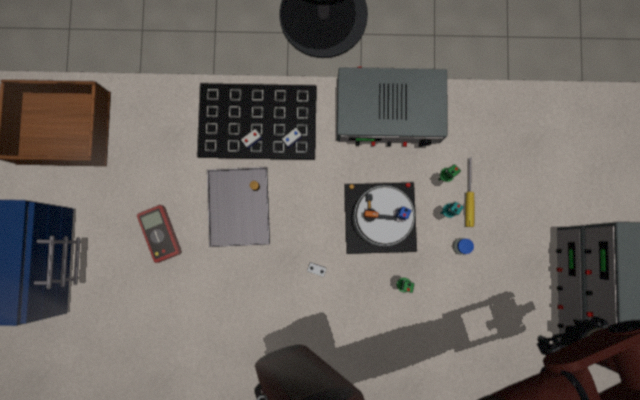

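View pics/side1.png

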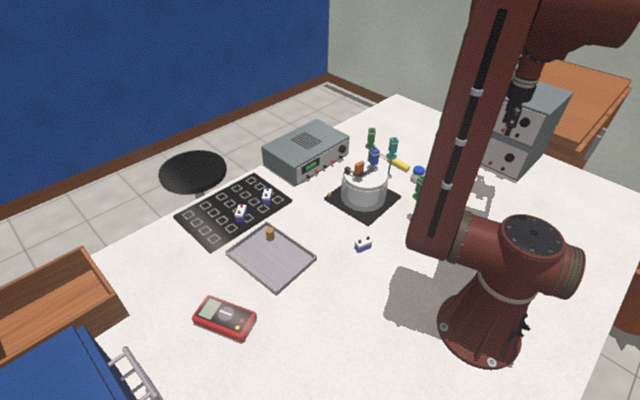

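The top view shows the cell at about (381,217), with the orange knob at (370,214) and the blue probe head at (403,213). The tray centre is near (239,207) and its sleeve is at (254,185). I'll enlarge the cell.

```bash
python3 - <<'E'
from h import *
p=cv2.imread('pics/top1.png')
cv2.imwrite('pics/c1.png',cv2.resize(p[170:270,335:435],None,fx=6,fy=6,interpolation=cv2.INTER_CUBIC))
d=np.load('pics/top1.npy')
for h,pts in ((.012,[(346,184),(414,182),(417,252),(347,254)]),(.02,[(209,169),(268,168),(270,244),(210,246)]),(.115,[(385,215)]),(.182,[(370,214)]),(.192,[(404,212)])):
  for q in pts: print(q,onplane('top',*q,h).round(3),world('top',d,*q).round(3))
hsv=cv2.cvtColor(p,cv2.COLOR_BGR2HSV)
for n,lo,hi in(('or',(5,150,80),(20,255,255)),('bl',(105,120,60),(130,255,255))):
  m=cv2.inRange(hsv,lo,hi);v,u=np.nonzero(m);k=(u>350)&(u<430)&(v>180)&(v<240);W=np.array([world('top',d,a,b) for a,b in zip(u[k],v[k])]);
  t=W[W[:,2]>W[:,2].max()-.012];print(n,len(t),t.mean(0),np.ptp(t,0),t[:,2].max())
E
```

```text
(346, 184) [ 0.631 -0.082  0.012] [ 0.631 -0.083  0.008]
(414, 182) [ 0.64  -0.276  0.012] [ 0.642 -0.278 -0.003]
(417, 252) [ 0.442 -0.285  0.012] [ 0.442 -0.288 -0.003]
(347, 254) [ 0.433 -0.088  0.012] [ 0.432 -0.089  0.001]
(209, 169) [0.665 0.307 0.02 ] [0.666 0.309 0.014]
(268, 168) [0.671 0.14  0.02 ] [ 0.674  0.142 -0.001]
(270, 244) [0.456 0.128 0.02 ] [0.456 0.13  0.001]
(210, 246) [0.447 0.296 0.02 ] [0.447 0.297 0.014]
(385, 215) [ 0.537 -0.181  0.115] [ 0.537 -0.18   0.124]
(370, 214) [ 0.534 -0.135  0.182] [ 0.534 -0.136  0.178]
(404, 212) [ 0.54  -0.218  0.192] [ 0.54  -0.218  0.19 ]
or 50 [ 0.53563745 -0.13433949  0.18026292] [0.0126176  0.02959682 0.0111355 ] 0.1867054701551283
bl 74 [ 0.53971024 -0.21784909  0.19062316] [0.02676614 0.0283743  0.01188142] 0.19638026824443072
```

View pics/c1.png

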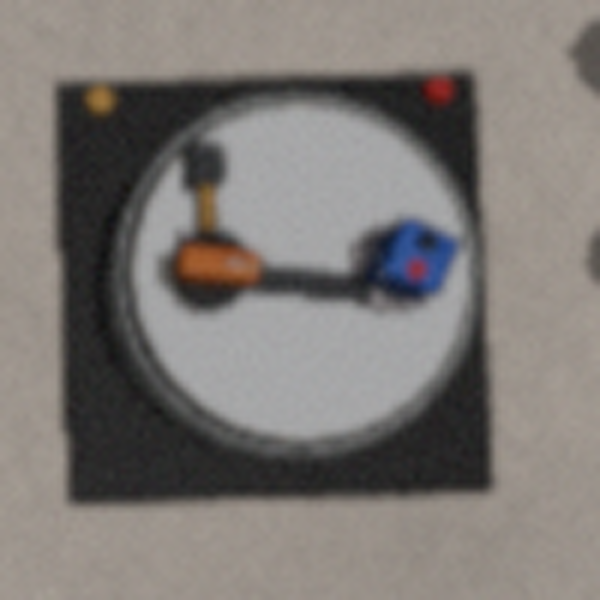

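>>> step_arm(
  deltas=[
    [[0, 0, -0.1, 0, 0, -1], [0, 0, -0.1, 0, 0, -1], [0, 0, -0.1, 0, 0, -1], [0, 0, -0.1, 0, 0, -1], [0, 0, -0.1, 0, 0, -1], [0, 0, -0.1, 0, 0, -1], [0, 0, -0.1, 0, 0, -1], [0, 0, -0.1, 0, 0, -1], [0, 0, -0.1, 0, 0, -1], [0, 0, -0.1, 0, 0, -1]],
  ],
)

```text
time_s: 1.1
eef_pos: [0.266, -0.5651, 0.3129]
tool_rot: [-0.001, 0.735, 0.678, 0.0]
contact_force: [0.7, 0.4, 0.2]
finger_gap: 1.001
grip_force: 0.0
```

>>> step_arm(
  deltas=[
    [[0.41, 0.21, 0, 0, 0, 0], [0.41, 0.21, 0, 0, 0, 0], [0.41, 0.21, 0, 0, 0, 0], [0.41, 0.21, 0, 0, 0, 0], [0.41, 0.21, 0, 0, 0, 0], [0.41, 0.21, 0, 0, 0, 0], [0.41, 0.21, 0, 0, 0, 0], [0.41, 0.21, 0, 0, 0, 0], [0.41, 0.21, 0, 0, 0, 0], [0.41, 0.21, 0, 0, 0, 0], [0.41, 0.21, 0, 0, 0, 0], [0, 0, 0, 0, 0, 0], [0, 0, 0, 0, 0, 0]],
  ],
  grip=0.6,
)

```text
time_s: 2.4
eef_pos: [0.534, -0.1344, 0.3126]
tool_rot: [-0.0, 0.735, 0.678, -0.001]
contact_force: [0.3, -0.2, -0.6]
finger_gap: 0.596
grip_force: 0.0
```

```bash
python3 - <<'E'
from h import *
s=observe();snap('wrist','w1');print(s['eef_pos'],s['tool_rot'],s['time_s'],camera_info('wrist'))
np.save('pics/w1pose.npy',np.r_[s['eef_pos'],s['tool_rot']])
E
```

```text
[ 0.53399198 -0.13444177  0.31260231] [-4.84250259e-04  7.35183285e-01  6.77867939e-01 -6.00703304e-04] 2.4 {'fx': 309.70691628693146, 'fy': 309.70691628693146, 'cx': 316.67335311709246, 'cy': 199.05534731753013, 'tool_from_camera': array([[ 6.74385640e-04, -9.53326170e-01, -3.01941647e-01,
         7.70382260e-02],
       [ 9.99999365e-01,  3.70312360e-04,  1.06430084e-03,
        -9.26206819e-04],
       [-9.02813121e-04, -3.01942173e-01,  9.53325815e-01,
        -1.60244360e-01],
       [ 0.00000000e+00,  0.00000000e+00,  0.00000000e+00,
         1.00000000e+00]])}
```

View pics/w1.png

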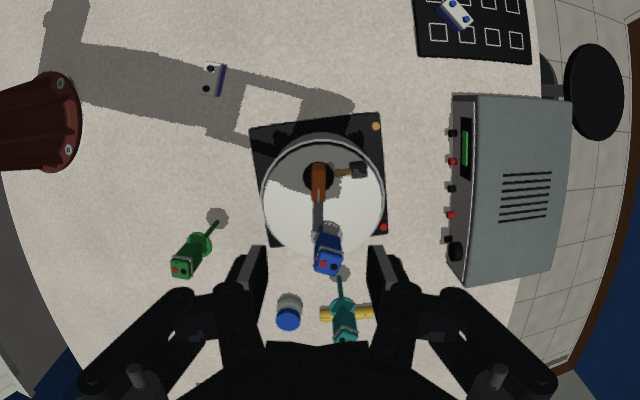

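The wrist picture shows the orange bar at (318,183) and the keeper arm running down to the blue head at (329,258). I'll enlarge it for the angles.

```bash
cat >> h.py <<'E'
def wplane(pose,u,v,h):
    c=camera_info('wrist');a=np.array([(u-c['cx'])/c['fx'],(v-c['cy'])/c['fy']]);r=np.hypot(*a)
    ray=np.r_[a/max(r,1e-9)*np.sin(r),np.cos(r)]
    T=np.array(c['tool_from_camera']);R=Ro.from_quat(np.r_[pose[4:],pose[3]]).as_matrix()
    o=R@T[:3,3]+pose[:3];d=R@T[:3,:3]@ray;return o+d*(h-o[2])/d[2]
E
python3 - <<'E'
from h import *
p=cv2.imread('pics/w1.png')
cv2.imwrite('pics/c2.png',cv2.resize(p[150:285,270:390],None,fx=4.4,fy=4.4,interpolation=cv2.INTER_CUBIC))
E
```

```text
(no output)
```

View pics/c2.png

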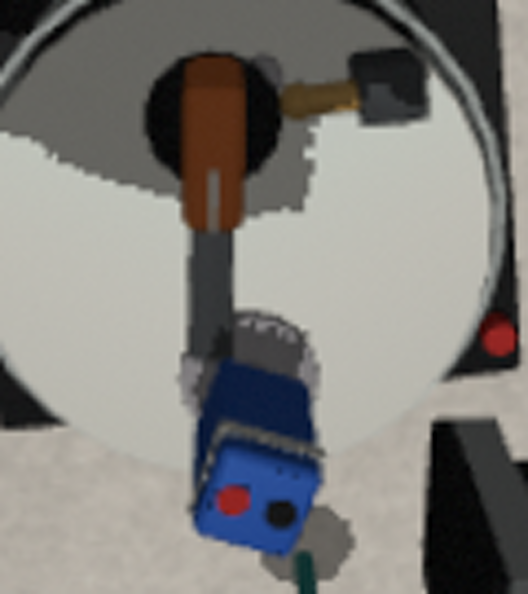

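```bash
python3 - <<'E'
from h import *
P=np.load('pics/w1pose.npy');f=lambda x,y,h:wplane(P,270+x/4.4-.4,150+y/4.4-.4,h)
b=[f(*q,.182) for q in((183,88),(245,88),(242,225),(185,225))];h=[f(*q,.192) for q in((222,437),(322,460),(290,555),(195,522))]
a=[f(*q,.1275) for q in((211,240),(210,350))]
for n,q in(('bar',b),('head',h),('arm',a)):
  q=np.array(q);print(n,q.mean(0));e=np.diff(q,axis=0,append=q[:1]);print(np.hypot(e[:,0],e[:,1]).round(4),np.degrees(np.arctan2(e[:,1],e[:,0])).round(1))
E
```

```text
bar [ 0.53455088 -0.13565088  0.182     ]
[0.0135 0.0314 0.0128 0.0314] [ -4.6 -95.4 175.4  85.9]
head [ 0.53850376 -0.21517205  0.192     ]
[0.0241 0.0268 0.0246 0.0236] [ -19.4 -109.2  153.    69.9]
arm [ 0.5296726 -0.1889055  0.1275   ]
[0.0319 0.0319] [-95.  85.]
```

>>> step_arm(
  deltas=[
    [[-0.01, 0, 0.3, 0, 0, 0], [0, 0, 0.3, 0, 0, 0], [0, 0, 0.3, 0, 0, 0], [0, 0, 0.3, 0, 0, 0], [0, 0, 0.15, 0, 0, 0], [0, 0, 0.15, 0, 0, 0], [0, 0, 0, 0, 0, 0], [0, 0, 0, 0, 0, 0]],
  ],
)

```text
time_s: 3.25
eef_pos: [0.5345, -0.1371, 0.1642]
tool_rot: [0.001, 0.736, 0.677, 0.0]
contact_force: [-0.2, 0.3, 0.7]
finger_gap: 0.604
grip_force: 0.0
```

>>> step_arm(
  deltas=[
    [[0, 0, 0, 0, 0, 0], [0, 0, 0, 0, 0, 0], [0, 0, 0, 0, 0, 0], [0, 0, 0, 0, 0, 0], [0, 0, 0, 0, 0, 0], [0, 0, 0, 0, 0, 0], [0, 0, 0, 0, 0, 0], [0, 0, 0, 0, 0, 0], [0, 0, 0, 0, 0, 0], [0, 0, 0, 0, 0, 0]],
  ],
  grip=0,
  force=40,
)

```text
time_s: 4.25
eef_pos: [0.5344, -0.1365, 0.164]
tool_rot: [0.0, 0.736, 0.677, 0.0]
contact_force: [-1.8, 0.3, 5.4]
finger_gap: 0.001
grip_force: 2.7
```

The gripper closed fully, so I'll look.

```bash
python3 - <<'E'
from h import *
s=observe();print(s['finger_gap'],s['grip_force'],s['contact_force'])
p,_=snap('wrist','w2');q,d=snap('top','t2')
cv2.imwrite('pics/c3.png',np.hstack([cv2.resize(p[130:400,220:420],(400,540)),cv2.resize(q[170:270,335:409],(400,540))])[:,:,::-1])
E
```

```text
0.0007243932455986849 2.706652544438839 [-1.76582075  0.31441744  5.42820654]
```

View pics/c3.png

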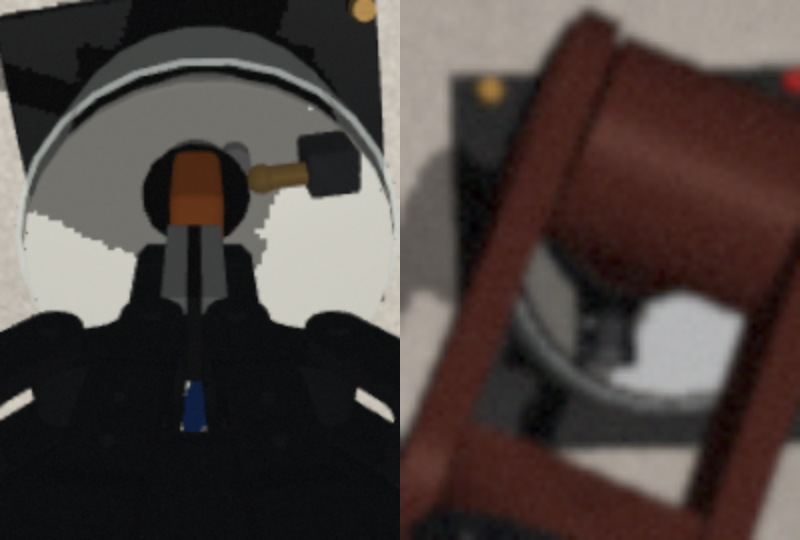

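The fingers shut with the bar apparently still in front of or below them. The wrist depth should show where each one is.

```bash
python3 - <<'E'
from h import *
def wdep(f,P,pts):
    c=camera_info('wrist');T=np.array(c['tool_from_camera']);R=Ro.from_quat(np.r_[P[4:],P[3]]).as_matrix();d=np.load(f'pics/{f}.npy')
    for u,v in pts:
        a=np.array([(u-c['cx'])/c['fx'],(v-c['cy'])/c['fy']]);r=np.hypot(*a);z=d[v,u]
        X=np.r_[a/r*np.tan(r)*z,z];t=T[:3,:3]@X+T[:3,3];print((u,v),z.round(3),'tool',t.round(3),'world',(R@t+P[:3]).round(3))
s=observe();P=np.r_[s['eef_pos'],s['tool_rot']]
# crop scale 2, origin (220,130)
wdep('w2',P,[(318,212),(318,218),(318,228),(318,236),(318,241),(308,252),(328,252),(308,262),(328,262),(308,275),(335,252),(299,262),(337,270)])
print()
wdep('w1',np.load('pics/w1pose.npy'),[(318,178),(318,190),(318,198),(329,258)])
E
```

```text
(318, 212) 0.177 tool [0.017 0.    0.006] world [ 0.536 -0.12   0.158]
(318, 218) 0.168 tool [ 0.017 -0.    -0.003] world [ 0.536 -0.12   0.168]
(318, 228) 0.157 tool [ 0.016 -0.    -0.015] world [ 0.536 -0.121  0.18 ]
(318, 236) 0.156 tool [ 0.012 -0.    -0.017] world [ 0.535 -0.125  0.181]
(318, 241) 0.157 tool [ 0.009 -0.    -0.017] world [ 0.535 -0.127  0.181]
(308, 252) 0.143 tool [ 0.01  -0.005 -0.032] world [ 0.53  -0.126  0.196]
(328, 252) 0.142 tool [ 0.011  0.004 -0.032] world [ 0.54  -0.126  0.196]
(308, 262) 0.133 tool [ 0.011 -0.005 -0.042] world [ 0.531 -0.125  0.206]
(328, 262) 0.132 tool [ 0.011  0.004 -0.043] world [ 0.539 -0.126  0.207]
(308, 275) 0.123 tool [ 0.011 -0.004 -0.052] world [ 0.531 -0.126  0.216]
(335, 252) 0.15 tool [ 0.007  0.008 -0.025] world [ 0.543 -0.13   0.189]
(299, 262) 0.14 tool [ 0.007 -0.009 -0.035] world [ 0.526 -0.129  0.199]
(337, 270) 0.134 tool [ 0.007  0.008 -0.042] world [ 0.543 -0.131  0.206]

(318, 178) 0.299 tool [0.006 0.001 0.131] world [ 0.535 -0.128  0.182]
(318, 190) 0.303 tool [-0.006  0.001  0.131] world [ 0.534 -0.14   0.182]
(318, 198) 0.306 tool [-0.014  0.001  0.132] world [ 0.533 -0.149  0.181]
(329, 258) 0.314 tool [-0.075  0.012  0.121] world [ 0.54  -0.211  0.192]
```

```bash
python3 - <<'E'
from h import *
c=camera_info('wrist');T=np.array(c['tool_from_camera'])
for f in('w1','w2'):
  d=np.load(f'pics/{f}.npy');v,u=np.mgrid[:400,:640];a=(u-c['cx'])/c['fx'];b=(v-c['cy'])/c['fy'];r=np.hypot(a,b)+1e-9
  X=np.stack([a/r*np.tan(r)*d,b/r*np.tan(r)*d,d],-1)@T[:3,:3].T+T[:3,3]
  m=(d>0)&(abs(X[...,0])<.02)&(abs(X[...,1])<.06)&(X[...,2]>-.08)&(X[...,2]<.03)&(v>=240)
  for lo in np.arange(-.06,.03,.01):
    k=m&(X[...,2]>=lo)&(X[...,2]<lo+.01)
    if k.any():
      y=X[...,1][k];x=X[...,0][k];n=y[y<0];p=y[y>0];print(f,lo.round(2),k.sum(),'x',x.min().round(3),x.max().round(3),'neg',(n.min().round(3),n.max().round(3)) if len(n) else '','pos',(p.min().round(3),p.max().round(3)) if len(p) else '')
s=observe();print(s['qpos'],s['joint_torque'],s['torque'])
E
```

```text
w1 -0.06 1216 x -0.012 0.012 neg (np.float64(-0.04), np.float64(-0.026)) pos (np.float64(0.024), np.float64(0.038))
w1 -0.05 988 x -0.012 0.012 neg (np.float64(-0.041), np.float64(-0.026)) pos (np.float64(0.024), np.float64(0.039))
w1 -0.04 793 x -0.012 0.012 neg (np.float64(-0.04), np.float64(-0.026)) pos (np.float64(0.024), np.float64(0.039))
w1 -0.03 428 x -0.012 0.012 neg (np.float64(-0.039), np.float64(-0.026)) pos (np.float64(0.024), np.float64(0.037))
w2 -0.06 760 x -0.012 0.013 neg (np.float64(-0.022), np.float64(-0.0)) pos (np.float64(0.0), np.float64(0.019))
w2 -0.05 702 x 0.006 0.012 neg (np.float64(-0.014), np.float64(-0.0)) pos (np.float64(0.0), np.float64(0.013))
w2 -0.04 570 x 0.005 0.012 neg (np.float64(-0.014), np.float64(-0.0)) pos (np.float64(0.0), np.float64(0.013))
w2 -0.03 380 x 0.006 0.011 neg (np.float64(-0.015), np.float64(-0.0)) pos (np.float64(0.0), np.float64(0.013))
w2 -0.02 62 x 0.004 0.01 neg (np.float64(-0.007), np.float64(-0.0)) pos (np.float64(0.0), np.float64(0.007))
w2 0.01 23 x -0.012 -0.007 neg (np.float64(-0.014), np.float64(-0.01)) pos (np.float64(0.009), np.float64(0.014))
w2 0.02 80 x -0.014 -0.008 neg (np.float64(-0.015), np.float64(-0.009)) pos (np.float64(0.009), np.float64(0.015))
[-3.77475159e-01  1.08900527e-01  1.83336509e+00  1.21493401e-04
  1.19841173e+00 -2.93694401e-01] [-1.42389340e-01 -3.07900751e+01 -2.69533664e+01 -2.68262601e-02
 -3.96527387e-01  1.13279533e-03] [ 0.1125012   0.22422624 -0.03305993]
```

The fingertips really sit about 20 mm behind the TCP, not 14 mm ahead of it, and they closed on top of the bar. I'll back off, open, and go about 33 mm lower.

>>> step_arm(
  deltas=[
    [[0, 0, -0.15, 0, 0, 0], [0, 0, -0.15, 0, 0, 0], [0, 0, 0, 0, 0, 0], [0, 0, 0, 0, 0, 0], [0, 0, 0, 0, 0, 0], [0, 0, 0, 0, 0, 0], [0, 0, 0, 0, 0, 0], [0, 0, 0, 0, 0, 0], [0, 0, 0.15, 0, 0, 0], [0, 0, 0.15, 0, 0, 0], [0, 0, 0.1, 0, 0, 0], [0, 0, 0.1, 0, 0, 0], [0, 0, 0.06, 0, 0, 0], [0, 0, 0.06, 0, 0, 0], [0, 0, 0, 0, 0, 0], [0, 0, 0, 0, 0, 0]],
  ],
  grip=0.6,
)

```text
time_s: 5.95
eef_pos: [0.5342, -0.1366, 0.1315]
tool_rot: [0.0, 0.736, 0.677, 0.0]
contact_force: [-0.2, -0.8, 0.5]
finger_gap: 0.597
grip_force: 0.0
```

>>> step_arm(
  deltas=[
    [[0, 0, 0, 0, 0, 0], [0, 0, 0, 0, 0, 0], [0, 0, 0, 0, 0, 0], [0, 0, 0, 0, 0, 0], [0, 0, 0, 0, 0, 0], [0, 0, 0, 0, 0, 0], [0, 0, 0, 0, 0, 0], [0, 0, 0, 0, 0, 0]],
  ],
  grip=0,
  force=40,
)

```text
time_s: 6.75
eef_pos: [0.5348, -0.1366, 0.132]
tool_rot: [0.001, 0.736, 0.677, 0.001]
contact_force: [3.2, 0.6, 2.7]
finger_gap: 0.157
grip_force: 42.1
```

Gripped at 13 mm. Turning clockwise by 62°.

>>> step_arm(
  deltas=[
    [[0, 0, 0, 0, 0, 0.8], [0, 0, 0, 0, 0, 0.8], [0, 0, 0, 0, 0, 0.8], [0, 0, 0, 0, 0, 0.8], [0, 0, 0, 0, 0, 0.8], [0, 0, 0, 0, 0, 0.8], [0, 0, 0, 0, 0, 0.8], [0, 0, 0, 0, 0, 0.8], [0, 0, 0, 0, 0, 0.8], [0, 0, 0, 0, 0, 0.8], [0, 0, 0, 0, 0, 0.8], [0, 0, 0, 0, 0, 0.8], [0, 0, 0, 0, 0, 0.7], [0, 0, 0, 0, 0, 0], [0, 0, 0, 0, 0, 0], [0, 0, 0, 0, 0, 0]],
  ],
)

```text
time_s: 8.35
eef_pos: [0.5349, -0.1366, 0.132]
tool_rot: [0.0, 0.979, 0.203, 0.001]
contact_force: [3.8, 0.4, 4.7]
finger_gap: 0.158
grip_force: 42.2
```

>>> step_arm(
  deltas=[
    [[0, 0, 0, 0, 0, 0], [0, 0, 0, 0, 0, 0], [0, 0, 0, 0, 0, 0], [0, 0, 0, 0, 0, 0], [0, 0, 0, 0, 0, 0], [0, 0, -0.2, 0, 0, 0], [0, 0, -0.4, 0, 0, 0], [0, 0, -0.4, 0, 0, 0], [0, 0, -0.4, 0, 0, 0], [0, 0, -0.2, 0, 0, 0], [0, 0, 0, 0, 0, 0], [0, 0, 0, 0, 0, 0]],
  ],
  grip=0.5,
)

```text
time_s: 9.55
eef_pos: [0.5337, -0.1364, 0.2907]
tool_rot: [-0.0, 0.979, 0.203, -0.0]
contact_force: [-0.4, 0.1, -0.1]
finger_gap: 0.503
grip_force: 0.0
```

```bash
python3 - <<'E'
from h import *
s=observe();snap('wrist','w3');print(s['eef_pos'],s['tool_rot'],s['time_s'],s['qpos'])
np.save('pics/w3pose.npy',np.r_[s['eef_pos'],s['tool_rot']])
E
```

```text
[ 0.53368331 -0.13635715  0.29070411] [-9.82152733e-05  9.79223950e-01  2.02781658e-01 -2.11055808e-04] 9.55 [-3.77536290e-01  4.61730933e-03  1.70079092e+00 -6.84341510e-05
  1.43664504e+00  7.84873663e-01]
```

View pics/w3.png

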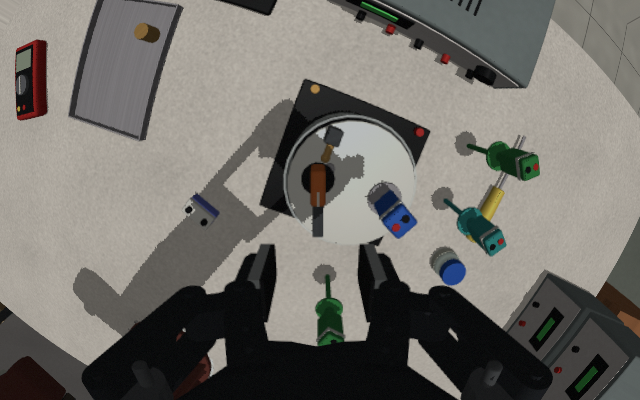

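The knob stayed turned: the bar at (318,183) is in line with the tool and the keeper points down, clear of the blue head at (395,212). Next is the head's pose from blue pixels and depth.

```bash
python3 - <<'E'
from h import *
c=camera_info('wrist');T=np.array(c['tool_from_camera'])
for f in('w1','w3'):
  P=np.load(f'pics/{f}pose.npy');R=Ro.from_quat(np.r_[P[4:],P[3]]).as_matrix();d=np.load(f'pics/{f}.npy')
  v,u=np.mgrid[:400,:640];a=(u-c['cx'])/c['fx'];b=(v-c['cy'])/c['fy'];r=np.hypot(a,b)+1e-9
  X=(np.stack([a/r*np.tan(r)*d,b/r*np.tan(r)*d,d],-1)@T[:3,:3].T+T[:3,3])@R.T+P[:3]
  k=(abs(X[...,0]-.54)<.035)&(abs(X[...,1]+.217)<.035)&(X[...,2]>.187)&(X[...,2]<.2)
  print(f,k.sum(),cv2.minAreaRect(X[...,:2][k].astype(np.float32)*1000),X[k].mean(0))
  # world bar direction
  k=(abs(X[...,0]-.535)<.025)&(abs(X[...,1]+.136)<.025)&(X[...,2]>.178)&(X[...,2]<.19);print(' bar',cv2.minAreaRect(X[...,:2][k].astype(np.float32)*1000))
E
```

```text
w1 542 ((539.0242309570312, -218.45880126953125), (25.724567413330078, 26.54450035095215), 68.43919372558594) [ 0.53878003 -0.21718139  0.19108027]
 bar ((534.7373657226562, -136.75527954101562), (32.81977844238281, 13.945450782775879), 85.74691009521484)
w3 691 ((538.3407592773438, -218.14686584472656), (26.484760284423828, 26.486026763916016), 68.30717468261719) [ 0.53902358 -0.21721859  0.19117868]
 bar ((534.6087036132812, -136.65179443359375), (34.09706497192383, 13.697406768798828), 23.904924392700195)
```

>>> step_arm(
  deltas=[
    [[0, 0, 0, 0, 0, -0.83], [0, 0, 0, 0, 0, -0.83], [0, 0, 0, 0, 0, -0.83], [0, 0, 0, 0, 0, -0.83], [0, 0, 0, 0, 0, -0.83], [0, 0, 0, 0, 0, -0.83], [0, 0, 0, 0, 0, -0.83], [0, 0, 0, 0, 0, -0.83], [0, 0, 0, 0, 0, -0.83], [-0.185, 0.087, 0, 0, 0, 0], [-0.185, 0.087, 0, 0, 0, 0], [-0.185, 0.087, 0, 0, 0, 0], [-0.185, 0.087, 0, 0, 0, 0], [0, 0, 0.3, 0, 0, 0], [0, 0, 0.3, 0, 0, 0], [0, 0, 0, 0, 0, 0], [0, 0, 0, 0, 0, 0], [0, 0, 0, 0, 0, 0]],
  ],
  grip=0.6,
)

```text
time_s: 11.4
eef_pos: [0.5394, -0.2182, 0.2322]
tool_rot: [0.001, 0.828, 0.561, 0.0]
contact_force: [0.3, -0.1, -0.0]
finger_gap: 0.601
grip_force: 0.0
```

>>> step_arm(
  deltas=[
    [[0, 0, 0.2, 0, 0, 0], [0, 0, 0.2, 0, 0, 0], [0, 0, 0.2, 0, 0, 0], [0, 0, 0.2, 0, 0, 0], [0, 0, 0.12, 0, 0, 0], [0, 0, 0.12, 0, 0, 0], [0, 0, 0, 0, 0, 0], [0, 0, 0, 0, 0, 0]],
  ],
)

```text
time_s: 12.2
eef_pos: [0.5394, -0.2183, 0.128]
tool_rot: [0.0, 0.828, 0.561, 0.0]
contact_force: [-0.0, 0.4, 0.4]
finger_gap: 0.602
grip_force: 0.0
```

>>> step_arm(
  deltas=[
    [[0, 0, 0, 0, 0, 0], [0, 0, 0, 0, 0, 0], [0, 0, 0, 0, 0, 0], [0, 0, 0, 0, 0, 0], [0, 0, 0, 0, 0, 0], [0, 0, 0, 0, 0, 0], [0, 0, 0, 0, 0, 0], [0, 0, 0, 0, 0, 0]],
  ],
  grip=0,
  force=60,
)

```text
time_s: 13.0
eef_pos: [0.5397, -0.2186, 0.1286]
tool_rot: [0.001, 0.828, 0.561, 0.0]
contact_force: [-0.5, 1.2, 6.3]
finger_gap: 0.297
grip_force: 59.6
```

Gripped at 25 mm. Lifting straight up 180 mm.

>>> step_arm(
  deltas=[
    [[0, 0, -0.1, 0, 0, 0], [0, 0, -0.15, 0, 0, 0], [0, 0, -0.15, 0, 0, 0], [0, 0, -0.2, 0, 0, 0], [0, 0, -0.2, 0, 0, 0], [0, 0, -0.2, 0, 0, 0], [0, 0, -0.2, 0, 0, 0], [0, 0, -0.2, 0, 0, 0], [0, 0, -0.2, 0, 0, 0], [0, 0, -0.2, 0, 0, 0], [0, 0, 0, 0, 0, 0], [0, 0, 0, 0, 0, 0], [0, 0, 0, 0, 0, 0]],
  ],
)

```text
time_s: 14.3
eef_pos: [0.5379, -0.2176, 0.3058]
tool_rot: [-0.001, 0.828, 0.561, -0.001]
contact_force: [-0.2, 0.3, -3.0]
finger_gap: 0.3
grip_force: 59.4
```

>>> step_arm(
  deltas=[
    [[0, 0, -0.2, 0, 0, 0], [0.15, -0.08, 0, 0, 0, 0], [0.3, -0.16, 0, 0, 0, 0], [0.37, -0.2, 0, 0, 0, 0], [0.37, -0.2, 0, 0, 0, 0], [0.37, -0.2, 0, 0, 0, 0], [0.37, -0.2, 0, 0, 0, 0], [0.37, -0.2, 0, 0, 0, 0], [0.37, -0.2, 0, 0, 0, 0], [0.37, -0.2, 0, 0, 0, 0], [0.37, -0.2, 0, 0, 0, 0], [0.2, -0.11, 0, 0, 0, 0], [0.08, -0.05, 0, 0, 0, 0], [0, 0, 0, 0, 0, 0]],
  ],
)

```text
time_s: 15.7
eef_pos: [0.4887, 0.1999, 0.3261]
tool_rot: [-0.0, 0.827, 0.562, -0.001]
contact_force: [0.2, -0.8, -1.6]
finger_gap: 0.299
grip_force: 59.4
```

>>> step_arm(
  deltas=[
    [[0, 0, 0, 0, 0, -0.8], [0, 0, 0, 0, 0, -0.8], [0, 0, 0, 0, 0, -0.8], [0, 0, 0, 0, 0, -0.8], [0, 0, 0, 0, 0, -0.8], [0, 0, 0, 0, 0, -0.8], [0, 0, 0, 0, 0, -0.8], [0, 0, 0, 0, 0, -0.4], [0, 0, 0, 0, 0, 0], [0, 0, 0, 0, 0, 0]],
  ],
)

```text
time_s: 16.7
eef_pos: [0.4901, 0.1977, 0.327]
tool_rot: [-0.0, 0.615, 0.788, -0.0]
contact_force: [-0.4, -0.2, -1.5]
finger_gap: 0.295
grip_force: 59.5
```

>>> step_arm(
  deltas=[
    [[0, 0, 0, -0.5, 0, 0], [0, 0, 0, -0.7, 0, 0], [0, 0, 0, -0.7, 0, 0], [0, 0, 0, -0.7, 0, 0], [0, 0, 0, -0.7, 0, 0], [0, 0, 0, -0.7, 0, 0], [0, 0, 0, -0.7, 0, 0], [0, 0, 0, -0.7, 0, 0], [0, 0, 0, -0.7, 0, 0], [0, 0, 0, -0.7, 0, 0], [0, 0, 0, -0.7, 0, 0], [0, 0, 0, 0, 0, 0], [0, 0, 0, 0, 0, 0], [0, 0, 0, 0, 0, 0], [0, 0, 0, 0, 0, 0]],
  ],
)

```text
time_s: 18.2
eef_pos: [0.4909, 0.1989, 0.3286]
tool_rot: [0.235, 0.567, 0.729, 0.302]
contact_force: [-0.4, -0.2, -1.5]
finger_gap: 0.295
grip_force: 59.5
```

```bash
python3 - <<'E'
from h import *
s=observe();print(s['eef_pos'],s['tool_rot'],s['qpos'],s['qvel'].round(3) if hasattr(s['qvel'],'round') else s['qvel'])
R=Ro.from_quat(np.r_[s['tool_rot'][1:],s['tool_rot'][0]]).as_matrix();z=R[:,2]
print('tilt',np.degrees(np.arccos(-z[2])),'tip',np.array(s['eef_pos'])+.1035*z)
a,_=snap('side','s4');b,_=snap('wrist','w4')
cv2.imwrite('pics/c4.png',np.vstack([cv2.resize(a[100:340,150:470],(640,480))])[:,:,::-1])
E
```

```text
[0.49085435 0.19885717 0.32858396] [0.23525879 0.56746564 0.72889379 0.30224146] [ 0.25580467 -0.58742656  2.25726998 -0.00887132  0.68567929  0.01256899] [ 0.003  0.002  0.003 -0.    -0.003 -0.001]
tilt 45.04049742462222 tip [0.56185335 0.2168249  0.25545016]
```

View pics/c4.png

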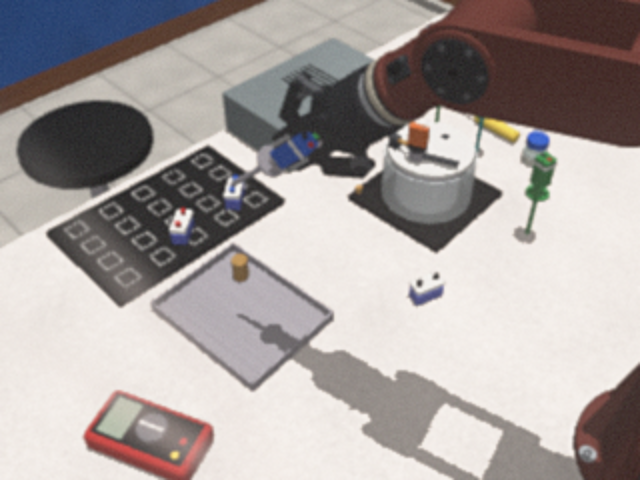

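View pics/w4.png

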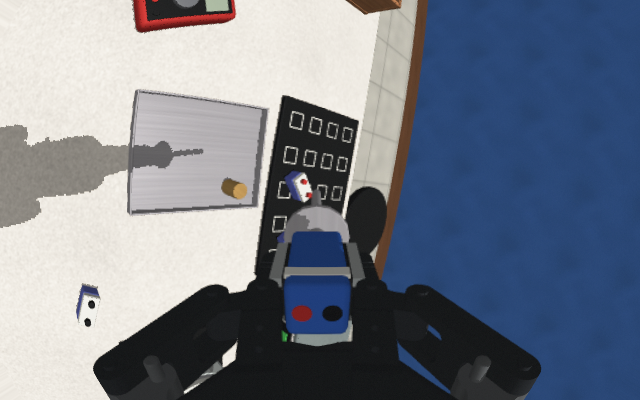

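The side view shows the probe held at 45°, with its tip at crop (235,186) and nothing touching it. The keeper is swung clear, and the bystanders look undisturbed. I'll check the tip pixel, then hand in.

```bash
python3 - <<'E'
from h import *
t=onplane('side',267,193,.25);print(t)
if abs(t[0]-.56)<.06 and abs(t[1]-.218)<.05: print(sign_off())
E
```

```text
[0.5569749 0.2151086 0.25     ]
the job is handed in; nothing more can be done
None
```

I turned the lock past its detent and drew the probe. It is held leaning at 45° over the middle of the tray, tip about 25 cm above the table. The job is handed in, but no verdict came back.

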